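Put the sleeve back on the bench mill and lock it

ROBOT

A 6-joint arm with a two-finger parallel gripper is mounted at the origin on the work surface. World frame = base frame: x ahead of the robot, y to its left, z up, the work surface at z = 0. Lengths are in m, angles in rad, forces in N, time in s.
With the tool pointing down it reaches from about 0.35 to 0.975 m from the base axis. Payload 4.9 kg.
Tool frame: the origin (TCP) lies at the very end of the fingers, on their centre line; the grasp point (between the pads) lies 19 mm behind it; z points along the fingers, y is the line along which they close (so a half turn about z gives the same grasp; the last joint's range is limited). The gripper opens to 85 mm and grips with 20 to 120 N. Pads are 22 mm wide; open, the fingers measure 114 mm over their backs; the gripper's body (76 mm by 85 mm) begins 54 mm behind the grasp point. The pads swing forward as they close: fully open they stand 13 mm farther back than shut.
Start: joints at [-1.264, 0.053, 1.613, -0, 1.476, -0.119], TCP at [0.258, -0.569, 0.21] pointing down, gripper open.
Joint ranges: [-3.01, 3.01], [-1.01, 2.22], [0.06, 2.58], [-1.02, 4.17], [0.09, 2.62], [-3.14, 3.14]. Speed limits (rad/s): [2.57, 2.57, 3.14, 3.14, 3.14, 3.14].

INTERFACE

Orientations are given as a unit quaternion [w, x, y, z].
In Python, from plant import manip gives the robot as it stands.
- The arm moves only by the tool play_rows, never from a script. Its argument "series" is a list that holds one entry, the list of rows, each a list of 7 numbers: the shift along the world's x, y, z in m, then the turn, a rotation vector about the world's x, y, z in degrees, then the opening, from 0 (shut) to 1 (fully open). In form: [[[dx, dy, dz, rx, ry, rz, grip], ...]]. A call has 1 to 10 rows; each row shifts and turns the commanded pose from where the row before left it; what a row does not reach is not made up. A row lasts 1/10 s, in which the tool goes at most 50 mm and 8.59 degrees, less where a joint would pass 70% of its speed; a pose out of reach is approached as far as the arm can. A call with a gripper value outside its range is refused whole. The fingers move at their own pace and stop on an object; the grip force is fixed at half the most. Time passes only in rows, so rows that do not move let the fingers close. It gives the time, the measured TCP pose, the force, the opening and the grip force at its end, in the units of the state.
- manip.state(): the state, without advancing time (a new reading comes with each control period).
- manip.grab_frame(name): name is "side" or "top" or "wrist"; returns a dict with "frame" (384x512x3 uint8, blue, green, red), "mtx" (3x3 intrinsics, pixels), "R" (3x3) and "t" (3): a world point X has camera coordinates R X + t. Camera axes: x right, y down, z forward; pixel columns grow to the right and rows downward; lengths in m; the calibration is good to about 2 mm. The wrist camera is an equidistant fisheye: a pixel r from the principal point sees the ray r / f radians off the axis. A picture is of the moment at which its call begins. There is no depth.
- manip.job_done(): hands the job in; it is judged then, once.
The state is a dict: "time": time; "joint_pos": joint angles; "joint_vel": joint speeds; "joint_efforts": joint torques, N m; "tool_pos": TCP position; "tool_rot": TCP orientation; "contact_force": force on the tool from outside, world axes, zero at the start; "ft_torque": the same for the moment, N m; "gripper_width": opening from 0.0 (shut) to 1.0 (fully open); "grasp_force": force on a finger pad.
Only numpy, scipy, OpenCV 4.12 (cv2) and the standard library are available. Lean on these libraries where they do the work, as an engineer would, in place of code of your own. Each camera call takes 0.05 s, during which the arm holds its last target. There are 200 camera calls.

TASK

Put the washed mill back together: keeping the white sleeve upright with its wide collar at the bottom, slide it gently over the mill's upright spindle, without letting it drop, until it sits fully home on the base. Then wind the handwheel clockwise (seen from above) by its upright handle until the steel tongue lies over the collar and points straight at the spindle. Leave the other things on the worktop where they are.

Things in the scene. Friction and masses are not known exactly. Their poses are not given: they have to be found in the camera images.
- sleeve: White plastic sleeve, the part to fit: a straight tube 54 mm outside diameter, 41 mm bore, 100 mm tall, open at both ends, with a round collar 90 mm in diameter and 8 mm thick at its foot. Stands upright on the worktop on its collar, about 0.22 kg. Origin: on its axis at the underside of the collar; z along the axis, up.
- mill: Bench mill, fixed to the worktop: grey base block 130 mm (x) by 300 mm (y) by 30 mm high. A round steel spindle 36 mm in diameter stands 115 mm above the base top (its top 12 mm are tapered to 20 mm), 65 mm from the middle towards mill +y; the handwheel turns on an upright axis 65 mm from the middle towards mill -y. Origin: middle of the base's underside, on the worktop; z up.
- seat (a point): Point on the spindle's axis at the base top (30 mm above the worktop), where the sleeve's origin belongs; axes as the mill's. The spindle's top is 115 mm above it.
- wheel_axis (a point): Centre of the handwheel, at the mid height of its rim (77 mm above the worktop), 130 mm from the spindle's axis. The rim is a 12 mm bar on a 50 mm radius, with three spokes; the hub ends 8 mm above this point.
- handle_top (a point): Top centre (131 mm above the worktop) of the handwheel's upright black handle: a fixed round post 22 mm in diameter, free for 48 mm above the rim, 50 mm from the wheel's axis and opposite the tongue.
- tongue_tip (a point): Middle of the tip's upper edge of the locking tongue, a flat steel bar 18 mm wide and 8 mm thick under the handwheel, turning with it. The tip is 98 mm from the wheel's axis; its underside is 41 mm above the worktop, 3 mm above the collar of a fully seated sleeve.
- wheel (a joint): Angle of the handwheel in rad: 0 when the tongue points straight at the spindle, negative before that, growing as the wheel turns clockwise seen from above. Range -4.2 to 0.6; it starts between -4.0 and -2.6. It stays where it is left and needs about 2 to 3 N at the handle.
- canister: Bystander: charcoal plastic screw-top canister, 86 mm in diameter, 112 mm high. Origin: centre of its underside.
- ramekin: Bystander: white ceramic ramekin, 90 mm in diameter, 45 mm high. Origin: centre of its underside.
- feeding_ring: Bystander: flat orange plastic feeding ring, 100 mm outside, 72 mm inside, 22 mm high. Origin: centre of its underside.
Things that resemble listed ones, but are neither listed nor needed, are in the scene too. Several things look just like the sleeve: the one meant starts nearest to the robot's base.

How it is judged:
By the outcome, as a careful person would: the job done as asked, in the order asked, and still so for the second after the job is handed in, with the robot touching nothing.
It also fails if it takes over 72 s, if anything falls off the work surface, if the arm or the gripper's body presses on something with over 40 N, if the wrist force passes 120 N, or if a joint passes its speed limit or range.

## Working session

There is one attempt and no reset: what is moved stays moved. The work goes in short steps, Python scripts to look and compute and a tool call to move; the robot and the scene stay as the last step left them, time stands still between calls to the robot, and variables do not carry over. Pictures are saved under pics/ and viewed, at most 10 in all, crops included, and the job is handed in when it is done.

Besides the shell and the picture viewer there is one more tool, called after "Emit:" as name(argument=value, ...) on one line, values as JSON. play_rows: Moves the arm, as the interface text tells. Its arguments: {"type":"object","properties":{"series":{"type":"array"}},"required":["series"]}

```bash
mkdir -p pics; ls; cat > h.py <<'E'
import numpy as np, cv2
from plant import manip
def grab(n,save):
    f=manip.grab_frame(n); cv2.imwrite('pics/'+save+'.png',f['frame']); np.savez('pics/'+save,**{k:np.array(f[k]) for k in('mtx','R','t')}); return f
def pix(save,X,fish=False):
    f=np.load('pics/'+save+'.npz'); c=f['R']@np.array(X,float)+f['t'].ravel(); K=f['mtx']
    if fish:
        r=np.hypot(c[0],c[1]); th=np.arctan2(r,c[2]); d=th/max(r,1e-9); return K[0,0]*c[0]*d+K[0,2],K[1,1]*c[1]*d+K[1,2]
    return K[0,0]*c[0]/c[2]+K[0,2],K[1,1]*c[1]/c[2]+K[1,2]
def ray(save,u,v,z,fish=False):
    f=np.load('pics/'+save+'.npz'); K=f['mtx']; a=np.array([(u-K[0,2])/K[0,0],(v-K[1,2])/K[1,1]])
    if fish:
        th=np.hypot(*a); d=np.r_[a/max(th,1e-9)*np.sin(th),np.cos(th)]
    else: d=np.r_[a,1]
    R=f['R']; o=-R.T@f['t'].ravel(); d=R.T@d; return o+d*(z-o[2])/d[2]
E
python3 - <<'E'
from h import *
a=grab('side','s0');b=grab('top','t0');c=grab('wrist','w0')
cv2.imwrite('pics/t0b.png',cv2.resize(b['frame'],(800,600),interpolation=cv2.INTER_CUBIC))
cv2.imwrite('pics/s0b.png',cv2.resize(a['frame'],(800,600),interpolation=cv2.INTER_CUBIC))
for n in('s0','t0','w0'):
    f=np.load('pics/'+n+'.npz');print(n,f['mtx'].tolist(),(-f['R'].T@f['t'].ravel()).round(3))
print(manip.state())
E
```

```text
pics
s0 [[456.51957937914744, 0.0, 255.61416427047553], [0.0, 456.51957937914744, 196.50152684713402], [0.0, 0.0, 1.0]] [0.036 1.043 0.78 ]
t0 [[471.4621881151182, 0.0, 254.6950919300401], [0.0, 471.4621881151182, 189.1061172759115], [0.0, 0.0, 1.0]] [0.324 0.098 1.723]
w0 [[297.3186396354542, 0.0, 252.86210130047044], [0.0, 297.3186396354542, 192.41877779099272], [0.0, 0.0, 1.0]] [ 0.327 -0.538  0.371]
{'time': 0.15, 'joint_pos': array([-1.26399565e+00,  5.32580087e-02,  1.61396923e+00, -7.35922858e-06,
        1.47596042e+00, -1.18992527e-01]), 'joint_vel': array([-0.00034025, -0.00493513, -0.00325398, -0.00042108, -0.00217624,
        0.00209849]), 'joint_efforts': array([ 6.60023252e-04, -3.94241774e+01, -3.70721698e+01, -8.43144221e-05,
        4.61400370e-03, -1.65283348e-05]), 'tool_pos': array([ 0.25800098, -0.56870829,  0.20911831]), 'tool_rot': array([-7.93642881e-04,  9.77422602e-01,  2.11292266e-01, -7.84251444e-05]), 'contact_force': array([-0.44826487, -0.55082749,  0.0330502 ]), 'ft_torque': array([-0.07205581,  0.00014229, -0.00810129]), 'grasp_force': 0.0, 'gripper_width': 0.9956988110469585}
```

View pics/t0b.png

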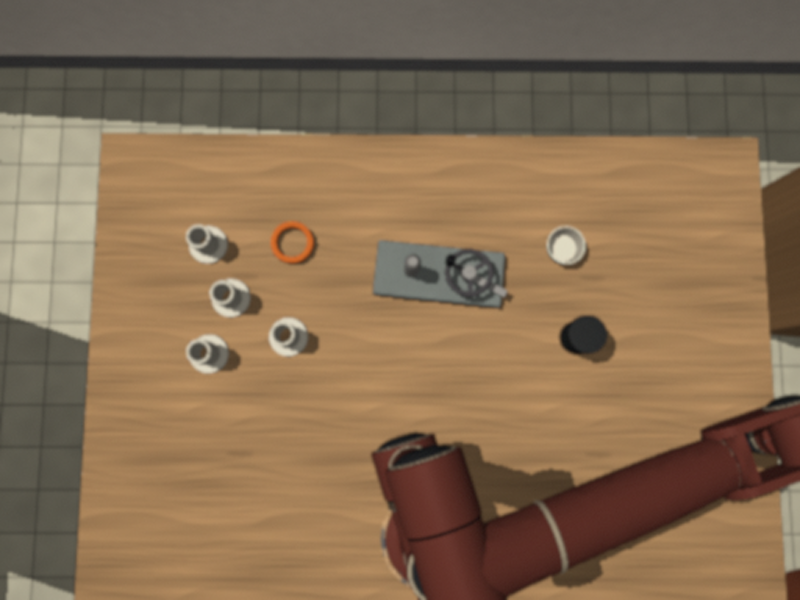

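View pics/s0b.png

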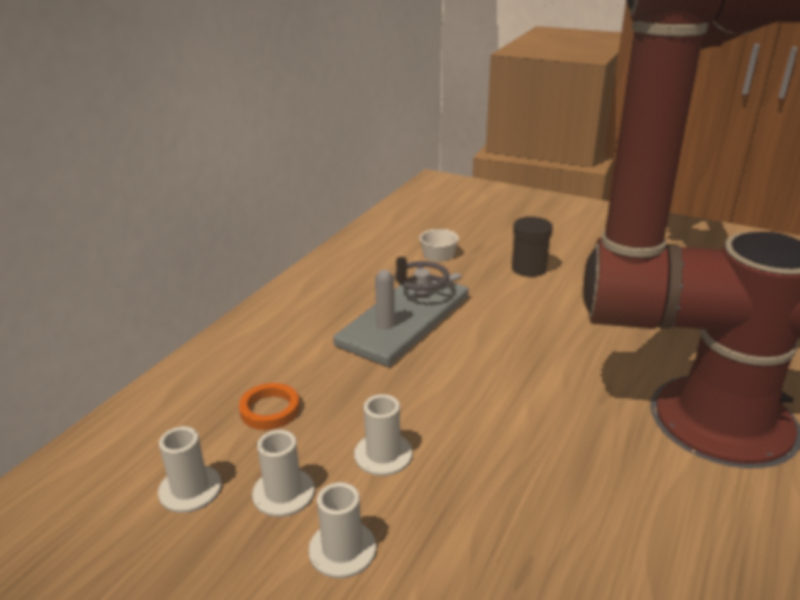

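The top view shows four sleeves. The one nearest the base is at about (288,337) in the 800-wide view. The mill's base block spans about (374–506, 240–307), with the spindle top at (412,262), the handle at (452,261) and the tongue tip at (507,295).

```bash
python3 - <<'E'
from h import *
s=512/800
def p(n,u,v,z): return ray(n,(u+.5)*s-.5,(v+.5)*s-.5,z).round(4)[:2]
for nm,n,u,v,z in [('collar','t0',288,337,.004),('slvtop','t0',283,333,.1),('spin','t0',412,261,.145),('hub','t0',471,270,.085),('handle','t0',452,261,.131),('tip','t0',507,295,.049),
 ('c1','t0',379,240,.03),('c2','t0',506,252,.03),('c3','t0',502,307,.03),('c4','t0',374,295,.03),
 ('S slvtop','s0',382,407,.1),('S collar','s0',383,454,.006),('S spin','s0',384,274,.145),('S handle','s0',402,260,.131)]: print(nm,p(n,u,v,z))
c=[p('t0',*q,.03) for q in((379,240),(506,252),(502,307),(374,295))]
m=np.mean(c,0);d=((c[0]+c[3])-(c[1]+c[2]))/2;print('mid',m,np.linalg.norm(d),'yaw of +y',np.degrees(np.arctan2(-d[0],d[1])))
d/=np.linalg.norm(d);print('seat',m+.065*d,'wheel',m-.065*d)
im=cv2.imread('pics/t0.png')[140:245,160:340];cv2.imwrite('pics/t0c.png',cv2.resize(im,None,fx=4.4,fy=4.4,interpolation=cv2.INTER_CUBIC))
E
```

```text
collar [0.4535 0.3359]
slvtop [0.4551 0.3338]
spin [0.6097 0.0509]
hub [ 0.6007 -0.0841]
handle [ 0.6128 -0.0374]
tip [ 0.5491 -0.1704]
c1 [0.68   0.1248]
c2 [ 0.6532 -0.1727]
c3 [ 0.5235 -0.1614]
c4 [0.55   0.1355]
S slvtop [0.4517 0.3399]
S collar [0.4527 0.3399]
S spin [0.6051 0.0575]
S handle [ 0.6137 -0.0283]
mid [ 0.601675 -0.01845 ] 0.2983924638793681 yaw of +y -5.124022854597959
seat [0.60748027 0.04629024] wheel [ 0.59586973 -0.08319024]
```

View pics/t0c.png

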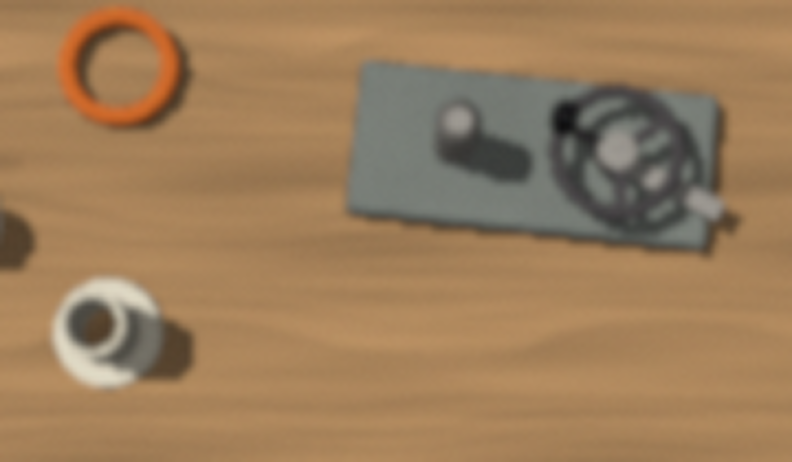

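Emit:
play_rows(series=[[[0.02, 0.038, 0.01, 0, 0, 6.5, 1], [0.02, 0.038, 0.01, 0, 0, 6.5, 1], [0.02, 0.038, 0.01, 0, 0, 6.5, 1], [0.02, 0.038, 0.01, 0, 0, 6.5, 1], [0.02, 0.038, 0.01, 0, 0, 6.5, 1], [0.02, 0.038, 0.01, 0, 0, 6.5, 1], [0.02, 0.038, 0.01, 0, 0, 6.5, 1], [0.02, 0.038, 0.01, 0, 0, 6.5, 1], [0.02, 0.038, 0.01, 0, 0, 6.5, 1], [0.02, 0.038, 0.01, 0, 0, 6.5, 1]]])

```text
time: 1.15
tool_pos: [0.4585, -0.1874, 0.3103]
tool_rot: [0.0, 0.709, 0.705, 0.0]
contact_force: [0.7, -0.1, -0.5]
gripper_width: 1.0
grasp_force: 0.0
```

Emit:
play_rows(series=[[[0.02, 0.03, 0, 0, 0, 0, 1], [0.02, 0.03, 0, 0, 0, 0, 1], [0.02, 0.03, 0, 0, 0, 0, 1], [0.02, 0.03, 0, 0, 0, 0, 1], [0.0, 0.02, 0, 0, 0, 0, 1], [0, 0, 0, 0, 0, 0, 1], [0, 0, 0, 0, 0, 0, 1]]])

```text
time: 1.85
tool_pos: [0.538, -0.0492, 0.3098]
tool_rot: [-0.0, 0.711, 0.704, -0.0]
contact_force: [0.5, 0.4, 0.4]
gripper_width: 0.999
grasp_force: 0.0
```

```bash
python3 - <<'E'
from h import *
c=grab('wrist','w1')
cv2.imwrite('pics/w1b.png',cv2.resize(c['frame'],(800,600),interpolation=cv2.INTER_CUBIC))
s=manip.state();print(s['tool_pos'],s['tool_rot'],s['contact_force'])
f=np.load('pics/w1.npz');print(-f['R'].T@f['t'].ravel(),f['R'].round(3).tolist())
for X in([.607,.0475,.145],[.597,-.083,.085],[.454,.337,.1]):print(np.array(pix('w1',X,True))*800/512)
E
```

```text
[ 0.53793462 -0.04971721  0.30991645] [ 5.07685374e-05  7.10930331e-01  7.03262386e-01 -2.79230847e-04] [0.09454438 0.97629745 0.45080584]
[0.53924565 0.02630215 0.4719132 ] [[1.0, -0.01, -0.0], [-0.009, -0.955, 0.296], [-0.003, -0.296, -0.955]]
[491.82011653 132.33771099]
[462.75021425 288.31202418]
[ 295.96768312 -155.95041539]
```

View pics/w1b.png

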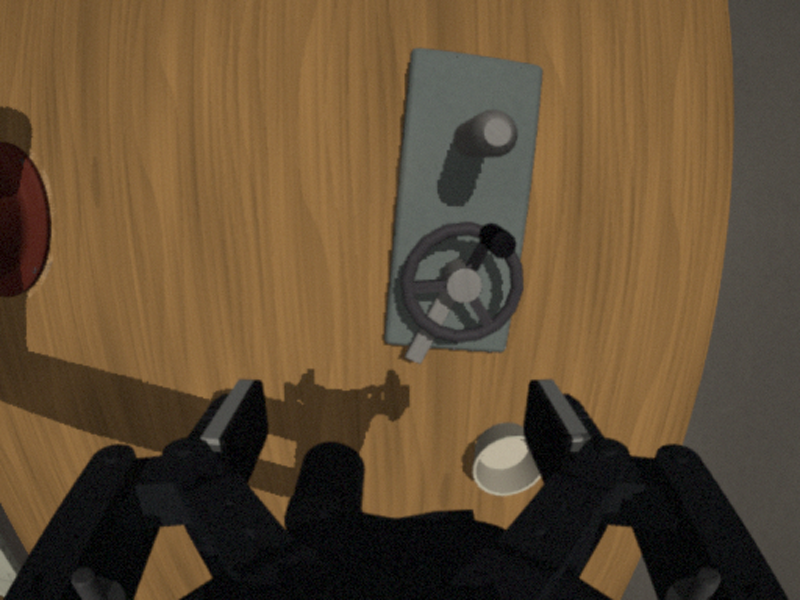

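The wrist view shows the spindle top at (497,132), the hub at (464,286), the handle top near (499,239), the tongue tip around (414,361), and base corners at (414,48), (541,66), (505,352) and (386,345).

```bash
python3 - <<'E'
from h import *
s=512/800
def p(u,v,z): return ray('w1',(u+.5)*s-.5,(v+.5)*s-.5,z,True).round(4)[:2]
S=p(497,132,.145);W=p(464,286,.085);H=p(499,239,.131);T=p(414,361,.049)
print('S',S,'W',W,'H',H,'T',T,'SW',np.linalg.norm(S-W),'HW',np.linalg.norm(H-W),'TW',np.linalg.norm(T-W))
a=lambda v:np.degrees(np.arctan2(v[1],v[0]))
print('yaws: W->S',a(S-W),'handle',a(H-W),'tongue',a(T-W),'H->T',a(T-H))
c=[p(*q,.03) for q in((414,48),(505,352),(386,345),(541,66))];print(c)
m=np.mean(c,0);d=c[0]+c[3]-c[1]-c[2];d/=np.linalg.norm(d);print('seat',m+.065*d,'wheel',m-.065*d,'yaw',a(d))
E
```

```text
S [0.6105 0.0481] W [ 0.5978 -0.0807] H [ 0.6167 -0.0313] T [ 0.5558 -0.1679] SW 0.12942461126076446 HW 0.05289205989560248 TW 0.096787602511892
yaws: W->S 84.36869673509776 handle 69.06359449385953 tongue -115.71785555700076 H->T -114.02861442055689
[array([0.5576, 0.1362]), array([ 0.653 , -0.1683]), array([ 0.5277, -0.1581]), array([0.6801, 0.1243])]
seat [0.61088327 0.0482206 ] wheel [ 0.59831673 -0.0811706 ] yaw 84.45280477824963
```

Emit:
play_rows(series=[[[-0.008, 0.04, 0, 0, 0, 0, 1], [-0.008, 0.04, 0, 0, 0, 0, 1], [-0.008, 0.04, 0, 0, 0, 0, 1], [-0.008, 0.04, 0, 0, 0, 0, 1], [-0.008, 0.04, 0, 0, 0, 0, 1], [-0.008, 0.04, 0, 0, 0, 0, 1], [-0.008, 0.04, 0, 0, 0, 0, 1], [-0.028, 0.03, 0, 0, 0, 0, 1], [0, 0, 0, 0, 0, 0, 1], [0, 0, 0, 0, 0, 0, 1]]])

```text
time: 2.9
tool_pos: [0.4543, 0.2603, 0.3102]
tool_rot: [0.0, 0.711, 0.703, 0.0]
contact_force: [-0.5, 0.2, -0.4]
gripper_width: 0.998
grasp_force: 0.0
```

```bash
python3 - <<'E'
from h import *
c=grab('wrist','w2')
cv2.imwrite('pics/w2b.png',cv2.resize(c['frame'],(800,600),interpolation=cv2.INTER_CUBIC))
s=manip.state();print(s['tool_pos'],s['tool_rot'],s['contact_force'],s['joint_pos'])
for X in([.454,.337,.1],[.454,.337,.008]):print(np.array(pix('w2',X,True))*800/512)
E
```

```text
[0.45468566 0.25977346 0.31017771] [3.81866104e-04 7.11241428e-01 7.02947710e-01 5.36421262e-05] [-0.25785122 -0.53555499  0.01310577] [ 3.77278527e-01 -2.31017972e-01  1.71457221e+00 -6.63269895e-04
  1.65764068e+00  3.88950024e-01]
[392.82646255 159.43074171]
[393.18056779 159.72891694]
```

View pics/w2b.png

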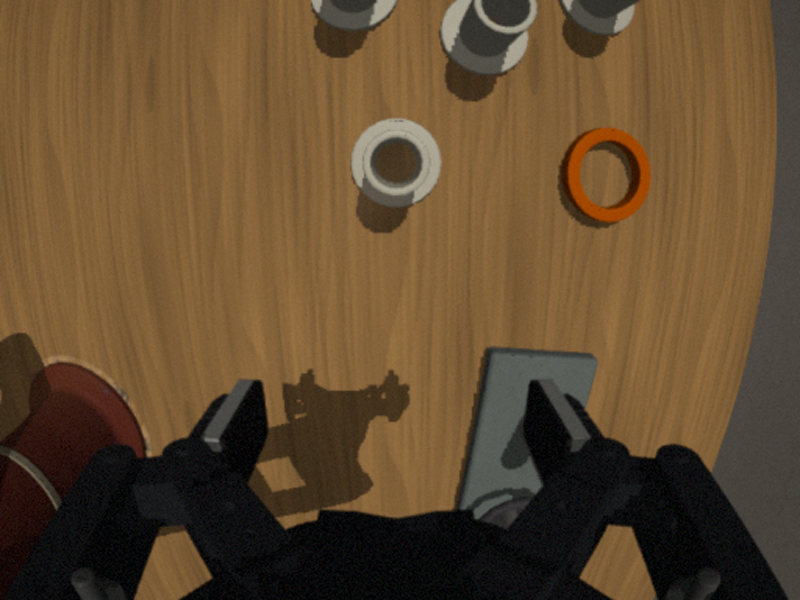

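The wrist view has the target sleeve almost directly below the camera. Its rim is centred near (396,160) and its collar near (396,162).

```bash
python3 - <<'E'
from h import *
s=512/800
for u,v,z in((396.5,160,.1),(396,162,.008)): print(ray('w2',(u+.5)*s-.5,(v+.5)*s-.5,z,True))
im=cv2.imread('pics/w2.png').astype(int); w=((im.min(2)>120)).astype(np.uint8)
n,l,st,c=cv2.connectedComponentsWithStats(w)
for i in range(1,n):
    if st[i,4]>200: print(st[i],c[i])
E
```

```text
[0.45667484 0.33674055 0.1       ]
[0.45647771 0.33498435 0.008     ]
[283   0  18  33 304] [289.76315789  13.60855263]
[ 225   76   57   53 1306] [254.2618683   99.04134763]
```

Emit:
play_rows(series=[[[0.001, 0.038, -0.01, 0, 0, 0, 1], [0.001, 0.038, -0.01, 0, 0, 0, 1], [0, 0, -0.04, 0, 0, 0, 1], [0, 0, -0.04, 0, 0, 0, 1], [0, 0, -0.04, 0, 0, 0, 1], [0, 0, -0.04, 0, 0, 0, 1], [0, 0, -0.03, 0, 0, 0, 1], [0, 0, -0.02, 0, 0, 0, 1], [0, 0, -0.02, 0, 0, 0, 1], [0, 0, 0, 0, 0, 0, 1]]])

```text
time: 3.95
tool_pos: [0.455, 0.3338, 0.0564]
tool_rot: [-0.001, 0.712, 0.702, -0.003]
contact_force: [-0.3, 0.2, -0.6]
gripper_width: 0.999
grasp_force: 0.0
```

Emit:
play_rows(series=[[[0, 0, 0, 0, 0, 0, 0.5], [0, 0, 0, 0, 0, 0, 0.4], [0, 0, 0, 0, 0, 0, 0.3], [0, 0, 0, 0, 0, 0, 0.3], [0, 0, 0, 0, 0, 0, 0.2], [0, 0, 0, 0, 0, 0, 0.2], [0, 0, 0, 0, 0, 0, 0], [0, 0, 0, 0, 0, 0, 0], [0, 0, 0, 0, 0, 0, 0], [0, 0, 0, 0, 0, 0, 0]]])

```text
time: 4.95
tool_pos: [0.4574, 0.3374, 0.0627]
tool_rot: [0.001, 0.711, 0.703, 0.001]
contact_force: [-2.1, -1.1, 6.3]
gripper_width: 0.612
grasp_force: 62.1
```

Emit:
play_rows(series=[[[0, 0, 0.01, 0, 0, 0, 0], [0, 0, 0.02, 0, 0, 0, 0], [0, 0, 0.03, 0, 0, 0, 0], [0, 0, 0.03, 0, 0, 0, 0], [0, 0, 0.03, 0, 0, 0, 0], [0, 0, 0.03, 0, 0, 0, 0], [0, 0, 0.02, 0, 0, 0, 0], [0, 0, 0.02, 0, 0, 0, 0], [0.01, -0.02, 0, 0, 0, 0, 0], [0.015, -0.028, 0, 0, 0, 0, 0]]])

```text
time: 5.95
tool_pos: [0.4813, 0.2894, 0.2519]
tool_rot: [0.0, 0.71, 0.704, 0.001]
contact_force: [1.4, -0.3, -2.5]
gripper_width: 0.61
grasp_force: 63.1
```

Emit:
play_rows(series=[[[0.016, -0.03, 0, 0, 0, 0, 0], [0.016, -0.03, 0, 0, 0, 0, 0], [0.016, -0.03, 0, 0, 0, 0, 0], [0.016, -0.03, 0, 0, 0, 0, 0], [0.016, -0.03, 0, 0, 0, 0, 0], [0.016, -0.03, 0, 0, 0, 0, 0], [0.016, -0.03, 0, 0, 0, 0, 0], [0.016, -0.03, 0, 0, 0, 0, 0], [0, 0, 0, 0, 0, 0, 0], [0, 0, 0, 0, 0, 0, 0]]])

```text
time: 6.95
tool_pos: [0.6091, 0.0482, 0.2502]
tool_rot: [-0.0, 0.711, 0.703, 0.0]
contact_force: [-0.9, 0.1, -1.8]
gripper_width: 0.608
grasp_force: 63.3
```

```bash
python3 - <<'E'
from h import *
a=grab('side','s3');c=grab('wrist','w3')
A=cv2.resize(a['frame'][100:280,150:380],(0,0),fx=2.3,fy=2.3,interpolation=cv2.INTER_CUBIC)
B=cv2.resize(c['frame'][170:384,190:320],(0,0),fx=1.935,fy=1.935,interpolation=cv2.INTER_CUBIC)
h=min(A.shape[0],B.shape[0]);cv2.imwrite('pics/sw3.png',np.hstack([A[:h],B[:h]]));print(A.shape,B.shape)
s=manip.state();print(s['tool_pos'],s['tool_rot'],s['contact_force'],s['gripper_width'])
E
```

```text
(414, 529, 3) (414, 252, 3)
[0.60878404 0.0494281  0.25023339] [-1.60614550e-04  7.10618988e-01  7.03577019e-01  7.32698454e-05] [-0.19693492 -0.41587431 -1.61012262] 0.6048635884004867
```

View pics/sw3.png

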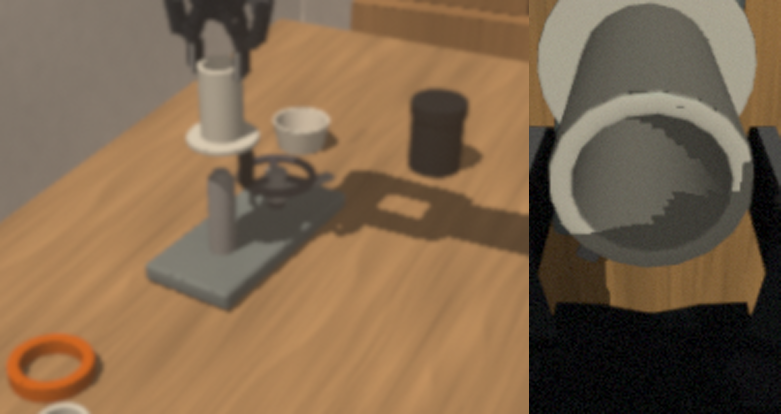

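The sleeve is held upright. The side crop shows the collar centred near (223,136), above the spindle tip at (220,176). In the wrist crop the rim is centred near (651,180).

```bash
python3 - <<'E'
from h import *
u=(650.5-529)/1.935+190-.2;v=180/1.935+170-.2
print('rim centre',ray('w3',u,v,.2875,True))
# side: spindle tip midpoint and collar/tube columns
f=lambda u,v:(u/2.3+150-.3,v/2.3+100-.3)
print('S tip pred',pix('s3',[.6105,.048,.145]),'seen',f(220,174))
print('rim pred',pix('s3',[.609,.049,.2875]),'seen',f(219,65)); print('collar pred',pix('s3',[.609,.049,.19]),'seen',f(223,134))
E
```

```text
rim centre [0.60925211 0.05004837 0.2875    ]
S tip pred (np.float64(245.55422661901108), np.float64(173.3331885078116)) seen (245.3521739130435, 175.3521739130435)
rim pred (np.float64(244.5673286823861), np.float64(127.42496253588786)) seen (244.9173913043478, 127.96086956521741)
collar pred (np.float64(245.4544236942496), np.float64(159.60079113223384)) seen (246.65652173913043, 157.9608695652174)
```

Emit:
play_rows(series=[[[0.001, -0.001, -0.01, 0, 0, 0, 0], [0, 0, -0.01, 0, 0, 0, 0], [0, 0, -0.01, 0, 0, 0, 0], [0, 0, -0.01, 0, 0, 0, 0], [0, 0, -0.005, 0, 0, 0, 0], [0, 0, -0.005, 0, 0, 0, 0], [0, 0, -0.005, 0, 0, 0, 0], [0, 0, 0, 0, 0, 0, 0]]])

```text
time: 7.85
tool_pos: [0.6103, 0.0479, 0.1945]
tool_rot: [-0.0, 0.711, 0.703, 0.0]
contact_force: [0.0, 0.7, -2.4]
gripper_width: 0.608
grasp_force: 63.2
```

Emit:
play_rows(series=[[[0, 0, -0.005, 0, 0, 0, 0], [0, 0, -0.005, 0, 0, 0, 0], [0, 0, -0.005, 0, 0, 0, 0], [0, 0, -0.005, 0, 0, 0, 0], [0, 0, 0, 0, 0, 0, 0]]])

```text
time: 8.35
tool_pos: [0.6101, 0.0479, 0.1741]
tool_rot: [-0.0, 0.711, 0.703, 0.0]
contact_force: [0.9, 1.0, -3.4]
gripper_width: 0.611
grasp_force: 63.2
```

Emit:
play_rows(series=[[[0, 0, -0.01, 0, 0, 0, 0], [0, 0, -0.01, 0, 0, 0, 0], [0, 0, -0.01, 0, 0, 0, 0], [0, 0, -0.01, 0, 0, 0, 0], [0, 0, -0.01, 0, 0, 0, 0], [0, 0, -0.01, 0, 0, 0, 0], [0, 0, -0.01, 0, 0, 0, 0], [0, 0, -0.004, 0, 0, 0, 0], [0, 0, 0, 0, 0, 0, 0]]])

```text
time: 9.25
tool_pos: [0.6099, 0.0479, 0.1]
tool_rot: [-0.0, 0.711, 0.703, -0.0]
contact_force: [2.3, 0.7, -3.6]
gripper_width: 0.607
grasp_force: 63.3
```

Emit:
play_rows(series=[[[0, 0, -0.002, 0, 0, 0, 0], [0, 0, -0.002, 0, 0, 0, 0], [0, 0, -0.001, 0, 0, 0, 0], [0, 0, 0, 0, 0, 0, 0]]])

```text
time: 9.65
tool_pos: [0.6102, 0.0478, 0.0962]
tool_rot: [0.0, 0.711, 0.703, 0.0]
contact_force: [1.1, 1.2, -1.9]
gripper_width: 0.609
grasp_force: 63.6
```

Emit:
play_rows(series=[[[0, 0, -0.001, 0, 0, 0, 0], [0, 0, -0.001, 0, 0, 0, 0], [0, 0, 0, 0, 0, 0, 0]]])

```text
time: 9.95
tool_pos: [0.6102, 0.0479, 0.094]
tool_rot: [0.0, 0.711, 0.703, 0.0]
contact_force: [1.4, 1.0, -2.1]
gripper_width: 0.612
grasp_force: 63.6
```

Emit:
play_rows(series=[[[0, 0, -0.001, 0, 0, 0, 0], [0, 0, -0.001, 0, 0, 0, 0], [0, 0, 0, 0, 0, 0, 0]]])

```text
time: 10.25
tool_pos: [0.6103, 0.048, 0.0929]
tool_rot: [-0.0, 0.711, 0.703, 0.0]
contact_force: [-1.5, 1.2, 2.8]
gripper_width: 0.609
grasp_force: 64.0
```

Emit:
play_rows(series=[[[0, 0, -0.001, 0, 0, 0, 0], [0, 0, 0, 0, 0, 0, 0]]])

```text
time: 10.45
tool_pos: [0.6103, 0.0482, 0.0928]
tool_rot: [-0.0, 0.711, 0.703, 0.0]
contact_force: [-4.3, 2.5, 8.0]
gripper_width: 0.61
grasp_force: 64.4
```

Emit:
play_rows(series=[[[0, 0, 0, 0, 0, 0, 0.8], [0, 0, 0, 0, 0, 0, 0.9], [0, 0, 0, 0, 0, 0, 1], [0, 0, 0, 0, 0, 0, 1], [0, 0, 0.01, 0, 0, 0, 1], [0, 0, 0.03, 0, 0, 0, 1], [0, 0, 0.04, 0, 0, 0, 1], [0, 0, 0.04, 0, 0, 0, 1], [0, 0, 0, 0, 0, 0, 1]]])

```text
time: 11.35
tool_pos: [0.6142, 0.0477, 0.2204]
tool_rot: [0.005, 0.711, 0.703, 0.005]
contact_force: [-0.1, 0.5, 1.5]
gripper_width: 1.002
grasp_force: 0.0
```

Emit:
play_rows(series=[[[0.002, -0.021, 0, 0, 0, -4, 1], [0.002, -0.021, 0, 0, 0, -4, 0.8], [0.002, -0.021, 0, 0, 0, -4, 0.7], [0.002, -0.021, 0, 0, 0, -3, 0.6], [0, 0, 0, 0, 0, 0, 0.6], [0, 0, 0, 0, 0, 0, 0.6]]])

```text
time: 11.95
tool_pos: [0.618, -0.0363, 0.211]
tool_rot: [-0.0, 0.797, 0.604, 0.0]
contact_force: [-1.0, -0.3, -0.4]
gripper_width: 0.6
grasp_force: 0.0
```

```bash
python3 - <<'E'
from h import *
c=grab('wrist','w4');a=grab('side','s4');manip
A=cv2.resize(a['frame'][110:280,180:340],(0,0),fx=2.4,fy=2.4,interpolation=cv2.INTER_CUBIC)
B=cv2.resize(c['frame'][150:384,150:380],(0,0),fx=1.75,fy=1.75,interpolation=cv2.INTER_CUBIC)
h=min(A.shape[0],B.shape[0]);cv2.imwrite('pics/sw4.png',np.hstack([A[:h],B[:h]]));print(A.shape,B.shape)
s=manip.state();print(s['tool_pos'],s['tool_rot'],s['contact_force'],s['gripper_width'],s['joint_pos'])
E
```

```text
(408, 384, 3) (410, 402, 3)
[ 0.6180241  -0.03549075  0.21106157] [-1.98103441e-04  7.96226154e-01  6.04999068e-01  2.19863298e-05] [ 0.57219523  1.23543554 -0.10455769] 0.6015115350351968 [-1.77661635e-01  3.84039295e-02  1.62605866e+00  3.01830003e-04
  1.47739200e+00  9.35770780e-02]
```

View pics/sw4.png

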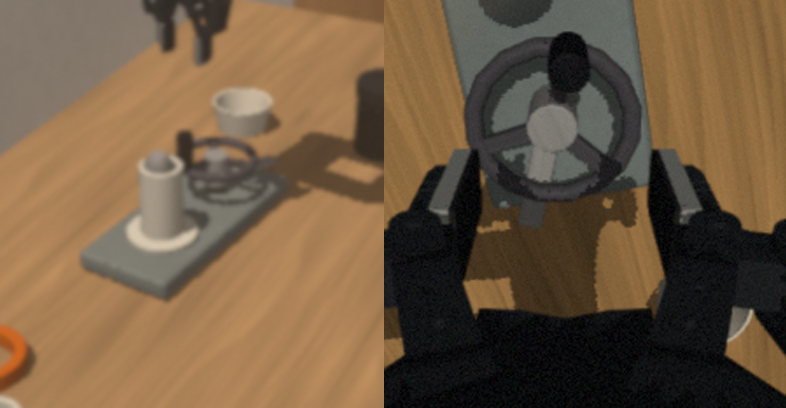

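The side crop shows the sleeve with its collar flat on the base and the spindle tip sticking out of the top. In the wrist crop the handle top is at (569,72) and the hub at (551,128).

```bash
python3 - <<'E'
from h import *
g=lambda u,v,z:ray('w4',(u-384+.5)/1.75+149.5,(v+.5)/1.75+149.5,z,True)[:2]
H=g(569,72,.131);W=g(551,128,.085);T=g(534,223,.049)
a=lambda v:np.degrees(np.arctan2(v[1],v[0]))
print(H,W,T,np.linalg.norm(H-W),np.linalg.norm(T-W),a(H-W),a(T-W),a(T-H))
print(ray('s4',163/2.4+180-.3,159/2.4+110-.3,.145),pix('s4',[.61,.048,.13]),pix('s4',[.61,.048,.038]))
E
```

```text
[ 0.62116408 -0.03512079] [ 0.59802614 -0.07968154] [ 0.5593548  -0.16461888] 0.050209804000293366 0.09332644130424632 62.559632811486054 -114.47942247353727 -115.51508789815306
[0.59776435 0.05875398 0.145     ] (np.float64(245.83246981642716), np.float64(177.92240846819405)) (np.float64(246.5747800410816), np.float64(204.68305733570782))
```

Emit:
play_rows(series=[[[0.002, 0, -0.02, 0, 0, 0, 0.6], [0, 0, -0.03, 0, 0, 0, 0.6], [0, 0, -0.03, 0, 0, 0, 0.6], [0, 0, -0.02, 0, 0, 0, 0.6], [0, 0, -0.017, 0, 0, 0, 0.6], [0, 0, 0, 0, 0, 0, 0.45], [0, 0, 0, 0, 0, 0, 0.35], [0, 0, 0, 0, 0, 0, 0.3], [0, 0, 0, 0, 0, 0, 0.3], [0, 0, 0, 0, 0, 0, 0.3]]])

```text
time: 13.05
tool_pos: [0.6209, -0.0363, 0.0954]
tool_rot: [0.001, 0.797, 0.605, 0.001]
contact_force: [0.6, 0.5, 0.2]
gripper_width: 0.298
grasp_force: 0.0
```

```bash
python3 - <<'E'
import numpy as np
W=np.array([.598,-.0805])
# rows of 8 deg cw from 64.5 deg
a=64.5;p=W+.05*np.array([np.cos(np.radians(a)),np.sin(np.radians(a))])
for i in range(20):
    a-=8;q=W+.05*np.array([np.cos(np.radians(a)),np.sin(np.radians(a))]);print(i,round(a,1),(q-p).round(4));p=q
E
```

```text
0 56.5 [ 0.0061 -0.0034]
1 48.5 [ 0.0055 -0.0042]
2 40.5 [ 0.0049 -0.005 ]
3 32.5 [ 0.0041 -0.0056]
4 24.5 [ 0.0033 -0.0061]
5 16.5 [ 0.0024 -0.0065]
6 8.5 [ 0.0015 -0.0068]
7 0.5 [ 0.0005 -0.007 ]
8 -7.5 [-0.0004 -0.007 ]
9 -15.5 [-0.0014 -0.0068]
10 -23.5 [-0.0023 -0.0066]
11 -31.5 [-0.0032 -0.0062]
12 -39.5 [-0.0041 -0.0057]
13 -47.5 [-0.0048 -0.0051]
14 -55.5 [-0.0055 -0.0043]
15 -63.5 [-0.006  -0.0035]
16 -71.5 [-0.0064 -0.0027]
17 -79.5 [-0.0068 -0.0017]
18 -87.5 [-0.0069 -0.0008]
19 -95.5 [-0.007   0.0002]
```

Emit:
play_rows(series=[[[0.0061, -0.0034, 0, 0, 0, -8, 0.3], [0.0055, -0.0042, 0, 0, 0, -8, 0.3], [0.0049, -0.005, 0, 0, 0, -8, 0.3], [0.0041, -0.0056, 0, 0, 0, -8, 0.3], [0.0033, -0.0061, 0, 0, 0, -8, 0.3], [0, 0, 0, 0, 0, 0, 0.3]]])

```text
time: 13.65
tool_pos: [0.6444, -0.061, 0.0946]
tool_rot: [0.0, 0.955, 0.295, 0.0]
contact_force: [-0.5, -0.0, 0.8]
gripper_width: 0.302
grasp_force: 0.0
```

Emit:
play_rows(series=[[[0.0024, -0.0065, 0, 0, 0, -8, 0.3], [0.0015, -0.0068, 0, 0, 0, -8, 0.3], [0.0005, -0.007, 0, 0, 0, -8, 0.3], [-0.0004, -0.007, 0, 0, 0, -8, 0.3], [-0.0014, -0.0068, 0, 0, 0, -8, 0.3], [-0.0023, -0.0066, 0, 0, 0, -8, 0.3], [-0.0032, -0.0062, 0, 0, 0, -8, 0.3], [0, 0, 0, 0, 0, 0, 0.3]]])

```text
time: 14.45
tool_pos: [0.6411, -0.1075, 0.0944]
tool_rot: [-0.0, 0.983, -0.186, 0.0]
contact_force: [0.5, -1.3, 0.6]
gripper_width: 0.302
grasp_force: 0.0
```

Emit:
play_rows(series=[[[-0.0041, -0.0057, 0, 0, 0, -8, 0.3], [-0.0048, -0.0051, 0, 0, 0, -8, 0.3], [-0.0055, -0.0043, 0, 0, 0, -8, 0.3], [-0.006, -0.0035, 0, 0, 0, -8, 0.3], [-0.0064, -0.0027, 0, 0, 0, -8, 0.3], [-0.0068, -0.0017, 0, 0, 0, -8, 0.3], [0, 0, 0, 0, 0, 0, 0.3], [0, 0, 0, 0, 0, 0, 0.3]]])

```text
time: 15.25
tool_pos: [0.6077, -0.1303, 0.0944]
tool_rot: [0.0, 0.823, -0.568, 0.0]
contact_force: [-0.4, 0.4, 0.7]
gripper_width: 0.3
grasp_force: 0.0
```

```bash
python3 - <<'E'
from h import *
c=grab('wrist','w5')
cv2.imwrite('pics/w5b.png',cv2.resize(c['frame'],(800,600),interpolation=cv2.INTER_CUBIC))
s=manip.state();print(s['tool_pos'],s['tool_rot'],s['contact_force'],s['gripper_width'],s['joint_pos'])
E
```

```text
[ 0.60775502 -0.13027732  0.09430506] [ 4.56202927e-05  8.22447518e-01 -5.68840978e-01  1.42204491e-04] [ 0.46327407 -0.19233494 -0.3676858 ] 0.29793354293022056 [-3.30744564e-01  1.40128748e-01  1.71906909e+00 -1.71996819e-04
  1.28214577e+00  2.45029258e+00]
```

View pics/w5b.png

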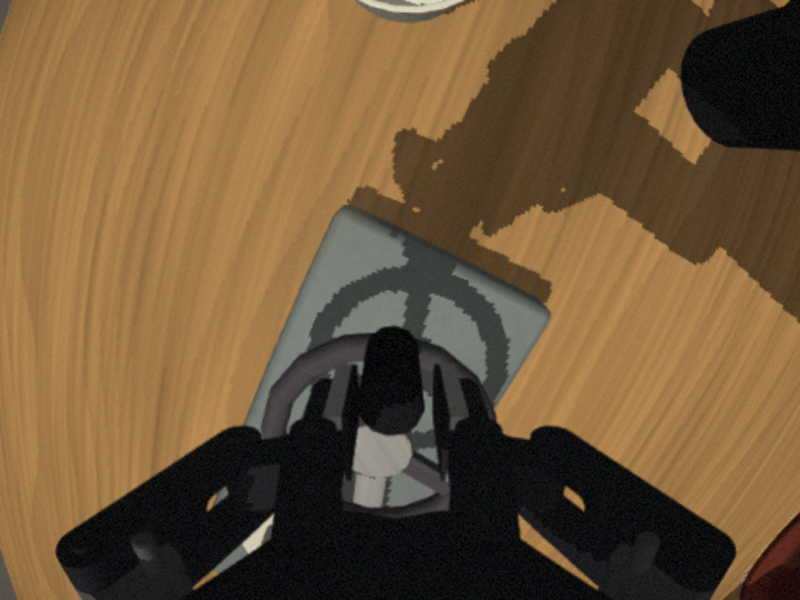

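The handle at (392,390) sits between the pads and has followed the gripper. I'll turn the last 16°, then close the fingers to take up the slack.

Emit:
play_rows(series=[[[-0.0072, -0.0004, 0, 0, 0, -8, 0.3], [-0.0074, 0.0004, 0, 0, 0, -8, 0.3], [0, 0, 0, 0, 0, 0, 0.26], [0, 0, 0, 0, 0, 0, 0.24], [0, 0, 0, 0, 0, 0, 0.22], [0, 0, 0, 0, 0, 0, 0.2], [0, 0, 0, 0, 0, 0, 0.2], [0, 0, 0, 0, 0, 0, 0.2]]])

```text
time: 16.1
tool_pos: [0.5933, -0.1305, 0.0947]
tool_rot: [-0.0, 0.734, -0.679, 0.0]
contact_force: [-1.2, -0.4, 4.7]
gripper_width: 0.229
grasp_force: 58.7
```

Emit:
play_rows(series=[[[0, 0, 0, 0, 0, 0, 0.35], [0, 0, 0, 0, 0, 0, 0.5], [0, 0, 0, 0, 0, 0, 0.6], [0, 0, 0, 0, 0, 0, 0.6], [0, 0, 0.03, 0, 0, 0, 0.6], [0, 0, 0.04, 0, 0, 0, 0.6], [0, -0.02, 0.04, 0, 0, 0, 0.6], [0, -0.03, 0.04, 0, 0, 0, 0.6], [0, -0.04, 0.02, 0, 0, 0, 0.6], [0, 0, 0, 0, 0, 0, 0.6]]])

```text
time: 17.1
tool_pos: [0.5944, -0.225, 0.2692]
tool_rot: [-0.0, 0.732, -0.681, 0.004]
contact_force: [0.0, 0.0, -0.6]
gripper_width: 0.603
grasp_force: 0.0
```

```bash
python3 - <<'E'
from h import *
c=grab('wrist','w6');b=grab('top','t6');a=grab('side','s6')
A=cv2.resize(a['frame'][130:250,190:310],(0,0),fx=3.2,fy=3.2,interpolation=cv2.INTER_CUBIC)
B=cv2.resize(b['frame'][140:210,230:340],(0,0),fx=3.6,fy=3.6,interpolation=cv2.INTER_CUBIC)
h=max(A.shape[0],B.shape[0]);pad=lambda I:cv2.copyMakeBorder(I,0,h-I.shape[0],0,0,0)
cv2.imwrite('pics/sw6.png',np.hstack([pad(A),pad(B)]));print(A.shape,B.shape)
s=manip.state();print(s['tool_pos'],s['contact_force'],s['joint_pos'])
for X in([.598,-.0805,.085],[.61,.048,.145],[.593,-.13,.131],[.6075,.017,.049]):print(np.array(pix('w6',X,True)),np.array(pix('t6',X)))
E
```

```text
(384, 384, 3) (252, 396, 3)
[ 0.59253107 -0.22000999  0.26300864] [-1.25676713  0.69802393 -1.50992581] [-4.73428852e-01  4.46371544e-02  1.53365196e+00  4.91817769e-04
  1.56504152e+00  2.59176683e+00]
[243.78691052 272.08050131] [300.2412323  173.38235542]
[229.02945918 365.67860262] [264.34055133 166.78650732]
[249.29442193 257.51694294] [316.1138812  172.69782676]
[235.24255852 309.52150578] [272.10387118 172.26981065]
```

View pics/sw6.png

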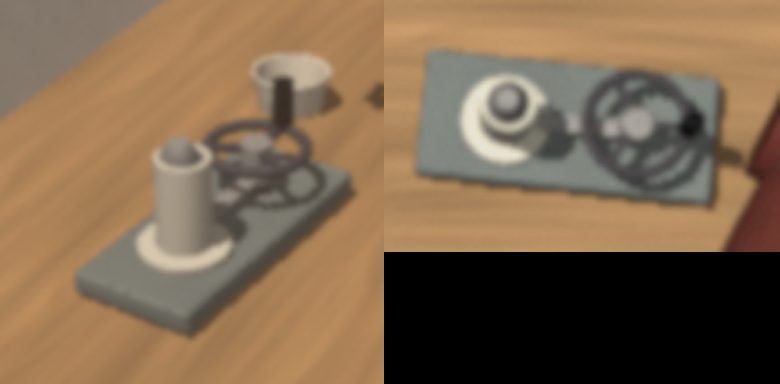

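The tongue now runs from the hub (637,123) over the collar to about (565,121), and the handle is at (691,124), opposite the tongue. I'll check the angle in numbers.

```bash
python3 - <<'E'
from h import *
g=lambda u,v,z:ray('t6',(u-384+.5)/3.6+229.5,(v+.5)/3.6+139.5,z)[:2]
H=g(691,124,.131);W=g(637,123,.085);S=g(508,99,.145);T=g(570,122,.049)
a=lambda v:np.degrees(np.arctan2(v[1],v[0]))
print(H,W,S,T,'WS',a(S-W),'HW',a(W-H),'HS',a(S-H),'WT',a(T-W))
c=cv2.imread('pics/w6.png')[225:384,180:310];cv2.imwrite('pics/w6c.png',cv2.resize(c,None,fx=3.7,fy=3.7,interpolation=cv2.INTER_CUBIC))
E
```

```text
[ 0.58816482 -0.125827  ] [ 0.59648205 -0.07934123] [0.60877904 0.0488732 ] [ 0.60309795 -0.01614431] WS 84.52154538576922 HW 79.85597550835915 HS 83.27034838991274 WT 84.02364654624195
```

View pics/w6c.png

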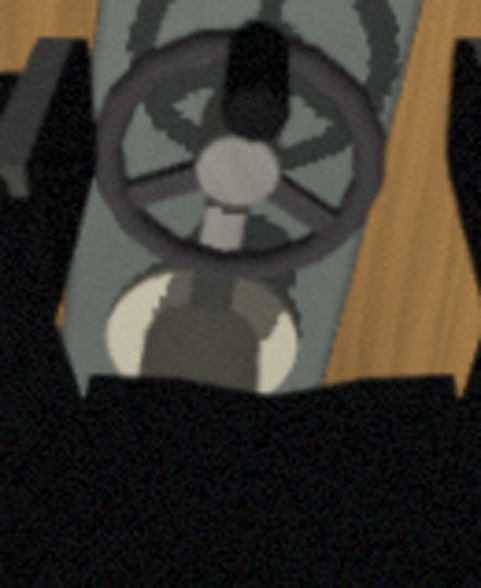

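The wrist crop shows the tongue from the hub (238,172) passing (222,232) and (213,288) onto the collar, which is centred near (202,335). The handle is near (252,112).

```bash
python3 - <<'E'
from h import *
g=lambda u,v,z:ray('w6',(u+.5)/3.7+179.5,(v+.5)/3.7+224.5,z,True)[:2]
W=g(238,171,.085);T1=g(222.5,232,.049);T2=g(213,288,.049);C=g(202,335,.038);H=g(252,112,.131)
a=lambda v:np.degrees(np.arctan2(v[1],v[0]))
print(W,T1,T2,C,H);print('T1T2',a(T2-T1),'WT2',a(T2-W),'WT1',a(T1-W),'WC',a(C-W),'HW',a(W-H),'HT2',a(T2-H),'HC',a(C-H))
E
```

```text
[ 0.59788353 -0.08251459] [ 0.60243664 -0.02888565] [0.60499712 0.00175488] [0.60892662 0.03903832] [ 0.59500862 -0.13331597]
T1T2 85.22317517779086 WT2 85.1748256263117 WT1 85.14720451855455 WC 84.8089260658783 HW 86.76101793311442 HT2 85.77066904523615 HC 85.38325388015942
```

The tongue points at about 85.1° and the spindle lies at about 84.6°, so they agree to within about 1°. The gripper is clear of everything, so I'm handing in.

```bash
python3 -c "
from plant import manip
print(manip.job_done())"
```

```text
the job is handed in; nothing more can be done
None
```

The sleeve is seated on the base and the handwheel is wound clockwise until the tongue lies over the collar, pointing at the spindle to within about 1° by camera; the job is handed in at about 17 s, with the robot touching nothing.

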